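# Pair a remote with the studio's garage-door control

## Robot

A 7-joint arm with a two-finger parallel gripper is mounted at the origin on the work surface. World frame = base frame: x ahead of the robot, y to its left, z up, the work surface at z = 0. Lengths are in mm, angles in rad, forces in N, time in s.
With the tool pointing down it reaches from about 400 to 850 mm from the base axis. Payload 4.5 kg.
Tool frame: the origin (TCP) lies midway between the tips of the shut fingers; the grasp point (between the pads) lies 19 mm behind it; z points along the fingers, y is the line along which they close (so a half turn about z gives the same grasp; the last joint's range is limited). The gripper opens to 88 mm and grips with 3 to 60 N. Pads are 18 mm wide; open, the fingers measure 123 mm over their backs; the gripper's body (75 mm by 187 mm) begins 45 mm behind the grasp point.
Start: joints at [1.246, 0.689, -0.195, 1.565, 0.157, 0.902, -0.215], TCP at [219.499, -585.212, 238.743] pointing down, gripper open.
Joint ranges: [-3.01, 3.01], [-0.46, 2.08], [-1.47, 1.51], [0.13, 2.56], [-1, 4.14], [0.04, 2.09], [-2.66, 2.66]. Speed limits (rad/s): [2.57, 2.57, 3.14, 3.14, 3.14, 3.14, 3.14].

## Interface

Orientations are given as a rotation vector (axis times angle).
In Python, from station import arm, vision gives the robot as it stands.
- The arm moves only by the shell command python3 -m jog 'ROWS' [OPENING] [FORCE]. ROWS is JSON, one flat list of numbers, 6 for each row, row after row: the shift along the world's x, y, z in units of 0.1 m (1.0 is 0.1 m), then the turn, a rotation vector about the world's x, y, z in units of pi/2 rad (1.0 is pi/2 rad). A call has 1 to 20 rows; each row is the pose to reach, as a shift and turn from the pose commanded when the call began; what a row does not reach only later rows make up. A row lasts 1/12 s, in which the tool goes at most 41.7 mm and 7.16 degrees, less where a joint would pass 70% of its speed; a pose out of reach is approached as far as the arm can. A call with a number of a shift or a turn outside -1 to 1 is refused whole. A call with a gripper value outside its range is refused whole. OPENING is the closure, from -1 (fully open) to 1 (shut), set as the call begins (- or left out, the last holds). The fingers move at their own pace and stop on an object; FORCE is the grip in N (left out, the last holds). Time passes only in rows, so rows that repeat a pose let the fingers close. It gives the time, the measured TCP pose, the force, the opening and the grip force at its end, in the units of the state.
- arm.sense(): the state, without advancing time (a new reading comes with each control period).
- vision.read_camera(name): name is "side" or "top" or "wrist"; returns the picture (420x560x3 uint8, red, green, blue); there is no depth.
- vision.camera_model(name): a dict with "K" (3x3 intrinsics, pixels), "xyz" and "orientation" of the camera in the world. Camera axes: x right, y up, looking along -z (the intrinsics and any distortion apply to the point x, -y, -z); pixel columns grow to the right and rows downward; lengths in mm; the calibration is good to about 2 mm. The wrist camera is an equidistant fisheye: a pixel r from the principal point sees the ray r / f radians off the axis. A picture is of the moment at which its call begins: read the wrist's pose just before it. camera_model takes no time and is no camera call; for the wrist camera it gives the pose at the moment of the call.
- arm.sign_off(): hands the job in; it is judged then, once.
The state is a dict: "t": time; "joint_positions": joint angles; "qd": joint speeds; "tau": joint torques, N m; "tool_pos": TCP position; "ee_rot": TCP orientation; "ft_force": force on the tool from outside, world axes, zero at the start; "moment": the same for the moment, N m; "width": finger opening in mm; "grasp_force": force on a finger pad.
Only numpy, scipy, OpenCV 4.12 (cv2) and the standard library are available. Lean on these libraries where they do the work, as an engineer would, in place of code of your own. Each camera call takes 0.05 s, during which the arm holds its last target. There are 200 camera calls.

## Task

Pair the new remote with the garage-door control on the bench: take the stylus out of the brush block, press the control's small sunken learn button right down with its point for about a second and let it come up again, then press the remote's big key right down for about a second, leaving the remote where it lies. Finish by standing the stylus back upright in a free hole of the brush block, its collar down on the wood. Do not press the control's large square door plate, and leave the brush, jars and tape as they are.

Things in the scene. Friction and masses are not known exactly. Their poses are not given: they have to be found in the camera images.
- control: Door control: white box 150 x 95 mm (x, y), flat face 52 mm above the bench, on a 190 x 130 x 12 mm plywood board fixed to the bench. Origin: centre of the board's underside, z up. On the face: square door plate (64 mm, centre x -30, y 0), learn button sunk in a round well 16 mm across (x +42, y -24), raised light key, a bar 12 x 30 mm, 4 mm proud (x +42, y +26; does not move).
- learn_top (a point): Middle of the top of the learn button: a grey disc 12 mm across that lies 8 mm below the face (44 mm above the bench) at rest; it moves with the button.
- learn (a joint): Travel of the learn button, straight down: 0 at rest, 0.005 m fully down. Sprung: about 2 N to start, 5.5 N fully down; it comes back up by itself.
- door_plate_top (a point): Middle of the top of the square door plate, 58 mm above the bench, 6 mm proud of the face.
- door_plate (a joint): Travel of the door plate, straight down: 0 at rest, 0.005 m fully down; sprung, 2 N to start.
- block: Wooden brush block 75 x 180 x 60 mm (x, y, z), fixed to the bench. Origin: centre of its underside, z up. In its top three round holes, 13 mm across and 52 mm deep, at y -60, 0 and +60 mm on the middle line: stylus and brush stand in the two end ones, either way round, the middle one is free.
- stylus: Stylus, 132 mm, 60 g: square dark wooden handle 16 x 16 mm (z +6 to +82 mm), round brass collar 22 mm across (z 0 to +6), steel shank 6 mm thick with a ball point 7 mm across, end at z -50. Origin: centre of the collar's underside; z along the handle, x and y square to its flats. Stands upright in the block, point down, collar resting on its top (origin 60 mm above the bench).
- stylus_tip (a point): The end of the stylus's point, 50 mm below its origin.
- remote: Remote: flat black plastic handset 80 x 46 x 18 mm lying loose on the bench, 80 g, with a small wire keyring lug at its -x end. Origin: centre of its underside; x along its length, z up. It has one big square grey key (34 x 34 mm, centre x +12, y 0).
- remote_key_top (a point): Middle of the top of the remote's key, 23 mm above the bench at rest, 5 mm proud of the case; moves with the key.
- remote_key (a joint): Travel of the remote's key, straight down: 0 at rest, 0.004 m fully down. Sprung: 1.5 N to start, 4 N fully down; it comes back by itself.
- brush: Paint brush, 154 mm long, standing in the block with its black bristles up, top 162 mm above the bench, 13 to 18 mm across; origin at the lower end of its handle. Leave it.
- jar_tall: Closed amber glass jar, 60 mm across, 95 mm high; origin: centre of its underside. Leave it.
- jar_low: Closed white jar, 68 mm across, 65 mm high; origin: centre of its underside. Leave it.
- tape: Roll of paper tape lying flat, 90 mm across, 24 mm high; origin: centre of its underside. Leave it.
There are look-alikes about, which are no part of the job. What is shaped like the stylus but blue is not meant.

How it is judged:
By the outcome, as a careful person would: the job done as asked, in the order asked, and still so for the second after the job is handed in, with the robot touching nothing.
It also fails if it takes over 67 s, if anything falls off the work surface, if the arm or the gripper's body presses on something with over 40 N, if the wrist force passes 120 N, or if a joint passes its speed limit or range.

## Working session

There is one attempt and no reset: what is moved stays moved. The work goes in short steps, Python scripts to look and compute and a shell command to move; the robot and the scene stay as the last step left them, time stands still between calls to the robot, and variables do not carry over. Pictures are saved under pics/ and viewed, at most 12 in all, crops included, and the job is handed in when it is done.

```bash
mkdir -p pics; cat > h.py <<'E'
import numpy as np, cv2, json
from scipy.spatial.transform import Rotation as R
from station import arm, vision
def cam(name):
    m=vision.camera_model(name); o=np.array(m['orientation'],float)
    Rm=o if o.shape==(3,3) else (R.from_rotvec(o).as_matrix() if o.size==3 else R.from_quat(o).as_matrix())
    return np.array(m['K']),np.array(m['xyz']),Rm,m
def ray(name,u,v,c=None):
    K,p,Rm,m=c or cam(name)
    a=(u-K[0,2])/K[0,0]; b=(v-K[1,2])/K[1,1]
    if name=='wrist':
        r=np.hypot(a,b); s=np.sin(r)/r if r>1e-9 else 1; d=np.array([a*s,-b*s,-np.cos(r)])
    else: d=np.array([a,-b,-1])
    d=Rm@d; return p,d/np.linalg.norm(d)
def onz(name,u,v,z,c=None):
    p,d=ray(name,u,v,c); return p+d*(z-p[2])/d[2]
def proj(name,P,c=None):
    K,p,Rm,m=c or cam(name); q=Rm.T@(np.array(P)-p); q=q*[1,-1,-1]
    if name=='wrist':
        t=np.arctan2(np.hypot(q[0],q[1]),q[2]); n=np.hypot(q[0],q[1]); a=q[:2]/n*t
    else: a=q[:2]/q[2]
    return K[0,0]*a[0]+K[0,2],K[1,1]*a[1]+K[1,2]
E
python3 - <<'E'
from h import *
for n in('side','top','wrist'):
    print(n,vision.camera_model(n))
    im=vision.read_camera(n); np.save(f'pics/{n}0.npy',im); cv2.imwrite(f'pics/{n}0.png',im[...,::-1])
a,b=[cv2.imread(f'pics/{n}0.png') for n in('top','side')]
cv2.imwrite('pics/top_big.png',cv2.resize(a,(800,600),interpolation=cv2.INTER_CUBIC))
print(arm.sense())
E
```

```text
side {'K': array([[397.41898207,   0.        , 280.83183339],
       [  0.        , 397.41898207, 208.00094905],
       [  0.        ,   0.        ,   1.        ]]), 'xyz': array([283.00891172, 523.69450427, 761.4195011 ]), 'orientation': array([ 0.27812565, -0.93239307, -2.39971389])}
top {'K': array([[487.69745943,   0.        , 273.48186283],
       [  0.        , 487.69745943, 210.33172268],
       [  0.        ,   0.        ,   1.        ]]), 'xyz': array([ 439.12846742,   25.09421791, 1161.25289767]), 'orientation': array([ 0.1023137 , -0.13973437, -1.5450158 ])}
wrist {'K': array([[325.1922621 ,   0.        , 279.10810372],
       [  0.        , 325.1922621 , 207.95250841],
       [  0.        ,   0.        ,   1.        ]]), 'xyz': array([ 294.18621268, -556.34752462,  383.07656681]), 'orientation': array([-0.27465383,  0.19243411, -1.20114311])}
{'t': 0.15, 'joint_positions': array([ 1.24579988,  0.6898299 , -0.1945242 ,  1.56604243,  0.15730495,
        0.90257402, -0.21508846]), 'qd': array([-0.00035995, -0.00125125, -0.00106735, -0.00313099, -0.00021297,
       -0.00053745, -0.00039786]), 'tau': array([-1.36296338e-03, -5.27861559e+01, -1.26842849e+00, -1.53584951e+01,
       -5.25098224e-02,  3.91082838e-03,  1.29066098e-04]), 'tool_pos': array([ 219.25937968, -584.76641097,  238.08685303]), 'ee_rot': array([-3.08976279e+00, -5.60433356e-01,  5.90314735e-04]), 'ft_force': array([0.78403411, 0.76721905, 0.50081426]), 'moment': array([-0.01727108, -0.05166108, -0.02852137]), 'grasp_force': 0.0, 'width': 88.13069031230108}
```

View pics/top_big.png

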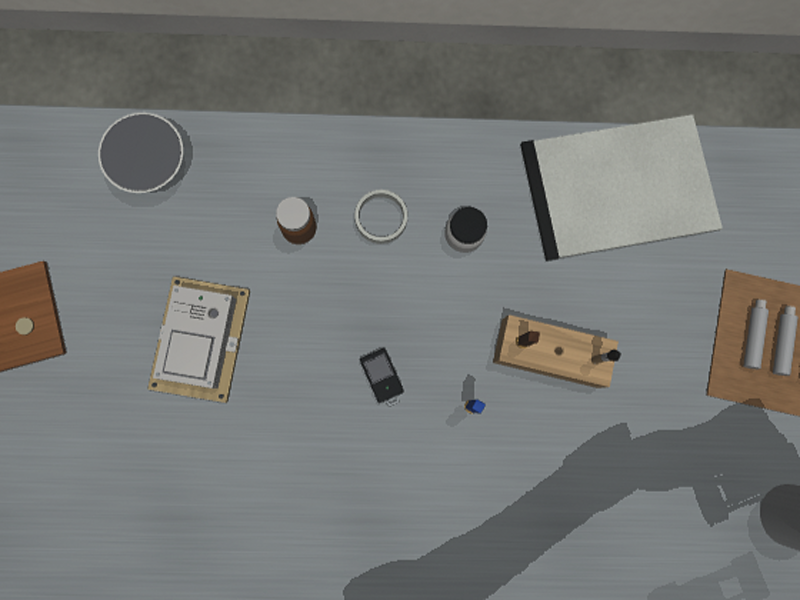

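View pics/side0.png

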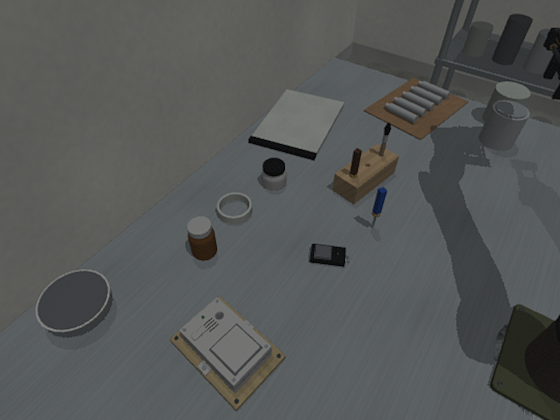

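The top view (800 px scale) shows the control at (198,340), the remote at (381,375) and the block at (558,348). The dark brown stylus is at (527,338), the brush at (613,355) and the blue look-alike at (476,406). Next I'll enlarge the candidates and the control.

```bash
python3 - <<'E'
from h import *
t=cv2.imread('pics/top0.png'); s=cv2.imread('pics/side0.png')
def c(i,x,y,w,h): return cv2.resize(i[y:y+h,x:x+w],(400,300),interpolation=cv2.INTER_CUBIC)
cv2.imwrite('pics/comp.png',np.vstack([np.hstack([c(t,85,185,120,90+15)[:300],c(t,325,205,120,90)]),np.hstack([c(s,300,110,120,90),c(s,170,290,120,90+30)])]))
E
```

```text
(no output)
```

View pics/comp.png

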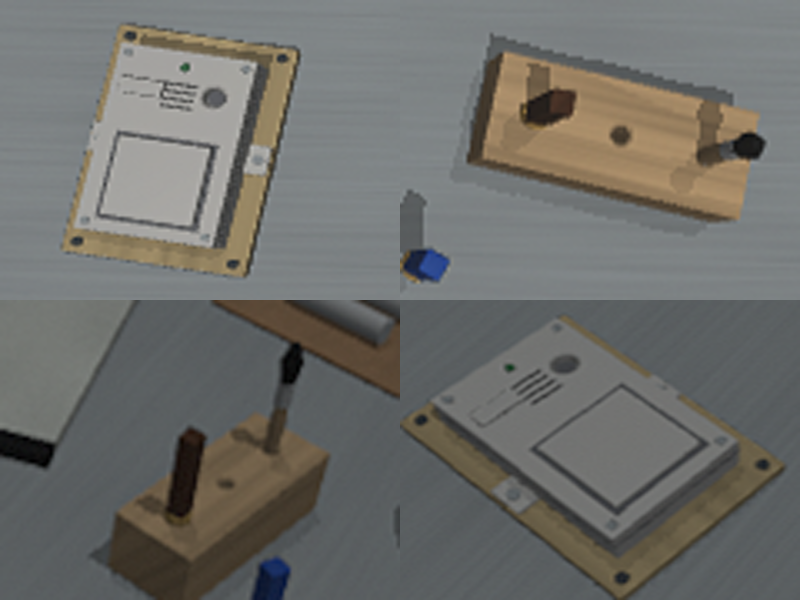

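The crop confirms it. Bottom left is the stylus (dark wood, brass collar) in the block's left-end hole, with the middle hole free. The blue one stands outside the block and isn't meant. The learn well is the round grey disc at top crop (214,97), beside the green LED. Now I'll measure.

```bash
python3 - <<'E'
from h import *
T,S=cam('top'),cam('side')
ims={n:np.load(f'pics/{n}0.npy') for n in('top','side')}
def dark(n,u,v,r,frac=.5):
    g=cv2.cvtColor(ims[n],cv2.COLOR_RGB2GRAY).astype(float); y0,x0=int(v)-r,int(u)-r
    p=g[y0:y0+2*r+1,x0:x0+2*r+1]; bg=np.percentile(p,85); w=np.clip(bg-p-.35*(bg-p.min()),0,None)
    m=(w>0).astype(np.uint8); k,l=cv2.connectedComponents(m); w=w*(l==l[r,r]) if l[r,r] else w
    yy,xx=np.mgrid[:2*r+1,:2*r+1]; return (w*xx).sum()/w.sum()+x0,(w*yy).sum()/w.sum()+y0
def tri(a,b):
    (p,d),(q,e)=ray('top',*a,T),ray('side',*b,S)
    A=np.stack([d,-e],1); s=np.linalg.lstsq(A,q-p,rcond=None)[0]; x,y=p+s[0]*d,q+s[1]*e
    return (x+y)/2,np.linalg.norm(x-y)
def rep(nm,a,b,z):
    print(nm,np.round(a,1),np.round(b,1),'tri',*[np.round(k,1) for k in tri(a,b)],'top@z',onz('top',*a,z,T)[:2].round(1),'side@z',onz('side',*b,z,S)[:2].round(1))
rep('well',dark('top',149,219,5),dark('side',219.5,315,6),50)
rep('hole',dark('top',391,245.5,4),dark('side',368,165,4),60)
rep('stytop',(374.5,235.9),(357.9,149.9),142)
rep('collar',(363.5,241),(353.4,175.4),63)
# remote: dark mask
for n,c,box in(('top',T,(235,230,300,290)),('side',S,(295,235,360,275))):
    x0,y0,x1,y1=box; g=ims[n][y0:y1,x0:x1].max(2); m=(g<75).astype(np.uint8)
    cs=max(cv2.findContours(m,0,1)[0],key=cv2.contourArea); r=cv2.minAreaRect(cs); b=cv2.boxPoints(r)+[x0,y0]
    P=np.array([onz(n,*q,18,c)[:2] for q in b]); print(n,'remote',b.round(1).tolist(),P.round(1).tolist(),P.mean(0).round(1),np.linalg.norm(np.diff(P,axis=0),axis=1).round(1))
# plate corners by hand (top)
for u,v in((118,133),(216,146),(205,232),(98,218)): print('plate',onz('top',85+u*.3,185+v*.35,55,T)[:2].round(1))
for u,v in((503,52),(757,113),(740,220)): print('blk',onz('top',325+(u-400)*.3,205+v*.3,60,T)[:2].round(1))
E
```

```text
well [148.7 218.8] [219.1 315.4] tri [585.4 284.8  49. ] 2.0 top@z [586.2 285. ] side@z [584.1 284.7]
hole [390.7 245.3] [367.5 164.8] tri [ 535.6 -268.6   58.8] 3.5 top@z [ 537.2 -267.7] side@z [ 533.5 -267.7]
stytop [374.5 235.9] [357.9 149.9] tri [ 548.3 -212.3  141.5] 1.4 top@z [ 548.9 -211.9] side@z [ 547.3 -211.8]
collar [363.5 241. ] [353.4 175.4] tri [ 544.6 -205.    64.2] 1.0 top@z [ 545.2 -205.1] side@z [ 544.6 -206.4]
top remote [[250.6, 250.4], [269.2, 242.5], [282.7, 274.0], [264.1, 281.9]] [[521.3, 51.1], [541.0, 8.0], [468.3, -25.0], [449.0, 17.8]] [494.9  13. ] [47.4 79.8 46.9]
side remote [[307.6, 262.4], [310.3, 242.2], [348.4, 247.2], [345.8, 267.4]] [[516.1, 62.5], [540.6, 10.1], [459.7, -27.2], [438.6, 26.2]] [488.8  17.9] [57.9 89.1 57.4]
plate [554.8 345.8]
plate [546.  279.1]
plate [478.2 282.4]
plate [487.6 354.5]
blk [ 591.9 -188.6]
blk [ 553.8 -363.2]
blk [ 480.7 -349.4]
```

```bash
python3 -m jog '[0.88,1,0.1,0,0,0.16,0.88,1,0.1,0,0,0.16,0.88,1,0.1,0,0,0.16,0.88,1,0.1,0,0,0.16]' && python3 -m jog '[0.88,1,0.1,0,0,0.16,0.88,1,0.1,0,0,0.16,0.88,1,0.1,0,0,0.16,0.88,1,0.1,0,0,0.16]' && python3 -m jog '[0.88,1,0.1,0,0,0.16,0.88,1,0.1,0,0,0.16,0.88,1,0.1,0,0,0.16,0.88,1,0.1,0,0,0.16]' && python3 -m jog '[0.65,0.75,0,0,0,0.15,0.65,0.75,0,0,0,0.15,0.65,0.75,0,0,0,0.15,0.65,0.75,0,0,0,0.15]'
python3 - <<'E'
from h import *
c=cam('wrist'); im=vision.read_camera('wrist'); np.save('pics/w1.npy',im)
s=arm.sense(); print(s['t'],s['tool_pos'],s['ee_rot'],c[1],s['joint_positions'])
print('exp stylus top',proj('wrist',[548.3,-210.5,142],c),'collar',proj('wrist',[548.3,-210.5,66],c))
np.savez('pics/w1c.npz',K=c[0],p=c[1],R=c[2])
cv2.imwrite('pics/w1.png',cv2.resize(im[...,::-1],(800,600),interpolation=cv2.INTER_CUBIC))
E
```

```text
t: 0.48
tool_pos: [314.1, -478.6, 249.3]
ee_rot: [-2.989, -0.959, -0.009]
ft_force: [-0.2, 0.1, 0.5]
width: 87.9
grasp_force: 0.0
t: 0.82
tool_pos: [401.7, -378.2, 259.5]
ee_rot: [-2.846, -1.327, -0.01]
ft_force: [0.9, -0.0, 0.9]
width: 87.9
grasp_force: 0.0
t: 1.15
tool_pos: [489.3, -277.6, 269.6]
ee_rot: [-2.658, -1.672, -0.012]
ft_force: [1.1, 0.8, 0.6]
width: 88.1
grasp_force: 0.0
t: 1.48
tool_pos: [551.7, -204.6, 268.8]
ee_rot: [-2.446, -1.97, -0.007]
ft_force: [0.8, 0.3, 0.4]
width: 87.6
grasp_force: 0.0
1.5333 [ 549.58484177 -208.02881177  268.49570817] [-2.45003001e+00 -1.96526848e+00 -1.68938469e-03] [ 568.06701363 -126.38063985  414.23836479] [ 0.54756897  0.62984227 -0.45552569  1.63795288  0.32277992  0.94921817
 -0.24041759]
exp stylus top (np.float64(277.2451873293591), np.float64(207.0311517888311)) collar (np.float64(277.561464307062), np.float64(186.18016094044012))
```

View pics/w1.png

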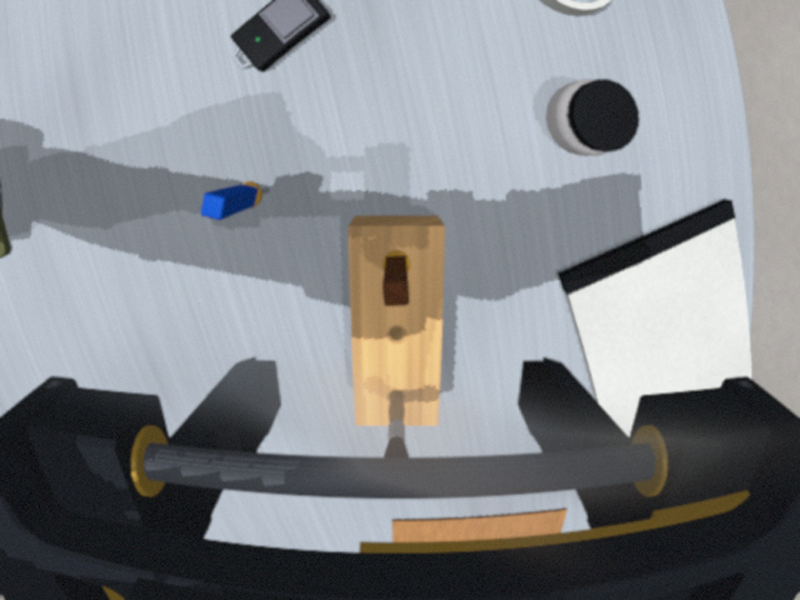

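The wrist view has the stylus end at (396,293), square to the fingers and within about 1 mm of the predicted spot. Going down to grasp.

```bash
python3 -m jog '[0,0,-0.4,0,0,0,0,0,-0.8,0,0,0,0,0,-0.9,0,0,0]' && python3 -m jog '[0,0,-0.3,0,0,0,0,0,-0.6,0,0,0,0,0,-0.85,0,0,0,0,0,-0.85,0,0,0,0,0,-0.85,0,0,0]' && python3 -m jog '[0,0,0,0,0,0,0,0,0,0,0,0,0,0,0,0,0,0,0,0,0,0,0,0,0,0,0,0,0,0,0,0,0,0,0,0,0,0,0,0,0,0,0,0,0,0,0,0]' 1 30
```

```text
t: 1.78
tool_pos: [543.5, -212.0, 173.7]
ee_rot: [-2.452, -1.953, 0.012]
ft_force: [-1.5, -0.5, -0.2]
width: 88.1
grasp_force: 0.0
t: 2.2
tool_pos: [547.5, -211.4, 93.7]
ee_rot: [-2.455, -1.959, 0.003]
ft_force: [0.7, 0.4, 0.6]
width: 88.1
grasp_force: 0.0
t: 2.87
tool_pos: [548.5, -210.2, 93.8]
ee_rot: [2.454, 1.961, 0.0]
ft_force: [0.2, -0.2, -0.2]
width: 36.5
grasp_force: 0.0
```

```bash
python3 -m jog '[0,0,0,0,0,0,0,0,0,0,0,0,0,0,0,0,0,0,0,0,0,0,0,0,0,0,0,0,0,0,0,0,0,0,0,0,0,0,0,0,0,0]' && python3 -m jog '[0,0,0.1,0,0,0,0,0,0.4,0,0,0,0,0,0.7,0,0,0,0,0,0.9,0,0,0,0,0,0.9,0,0,0,0,0,0.9,0,0,0]'
python3 - <<'E'
from h import *
a=vision.read_camera('side'); np.save('pics/s2.npy',a); b=vision.read_camera('top'); np.save('pics/t2.npy',b)
s=arm.sense(); print(s['tool_pos'],s['ee_rot'],s['width'],s['grasp_force'])
P=s['tool_pos']; 
tip=P+[0,0,19-53-50]; print(proj('side',tip),proj('top',tip))
u,v=map(int,proj('side',tip)); c=a[v-75:v+45,u-80:u+80]; print(u-80,v-75)
cv2.imwrite('pics/s2.png',cv2.resize(c[...,::-1],(800,600),interpolation=cv2.INTER_CUBIC))
E
```

```text
t: 3.45
tool_pos: [548.5, -210.2, 93.7]
ee_rot: [-2.454, -1.961, -0.0]
ft_force: [0.4, 0.2, -0.5]
width: 15.6
grasp_force: 30.0
t: 3.95
tool_pos: [549.1, -210.4, 185.2]
ee_rot: [2.453, 1.96, 0.002]
ft_force: [-0.6, -0.0, -0.7]
width: 15.5
grasp_force: 30.0
[ 547.56161021 -210.20615029  183.00381715] [-2.45315129e+00 -1.96049289e+00  2.07806043e-03] 15.728903484257474 29.999574730172753
(np.float64(355.0069544365797), np.float64(163.57731312596158)) (np.float64(369.21590149848964), np.float64(238.46598646451756))
275 88
```

View pics/s2.png

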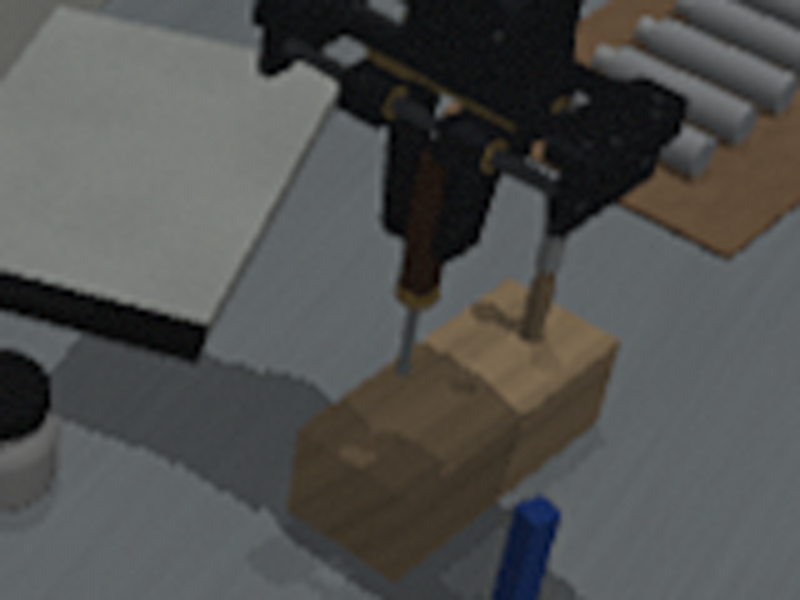

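Holding it at 15.6 mm width and 30 N. The tip is at side pixel (355.4,162.8) against a predicted (355.0,163.6), so it hangs straight under the TCP. Moving over the learn button.

```bash
python3 -m jog '[0.02,0.3,0.05,0,0,0,0.05,0.65,0.1,0,0,0,0.07,1,0.1,0,0,0]' - 45 >/dev/null && python3 -m jog '[0.02,0.35,0,0,0,0,0.05,0.7,0,0,0,0,0.07,1,0,0,0,0]' >/dev/null&& python3 -m jog '[0.02,0.35,0,0,0,0,0.05,0.7,0,0,0,0,0.07,1,0,0,0,0]' >/dev/null && python3 -m jog '[0.02,0.35,0,0,0,0,0.05,0.7,0,0,0,0,0.08,1,0,0,0,0]' && python3 -m jog '[0.02,0.35,0,0,0,0,0.05,0.7,0,0,0,0,0.08,0.95,0,0,0,0,0.08,0.95,-0.3,0,0,0,0.08,0.95,-0.3,0,0,0,0.08,0.95,-0.3,0,0,0,0.08,0.95,-0.3,0,0,0]'
python3 - <<'E'
from h import *
c=cam('wrist'); a=vision.read_camera('wrist'); np.save('pics/w3.npy',a); s=arm.sense(); np.savez('pics/w3c.npz',K=c[0],p=c[1],R=c[2])
b=vision.read_camera('side'); np.save('pics/s3.npy',b); t=vision.read_camera('top'); np.save('pics/t3.npy',t)
P=s['tool_pos']; print(s['t'],P,s['joint_positions'].round(2))
tip=P-[0,0,83.7]; W=[585.6,284.9,50]
for n,cc in(('wrist',c),('side',None)): print(n,'tip',proj(n,tip,cc),'well',proj(n,W,cc))
u,v=map(int,proj('wrist',tip,c)); x0,y0=max(0,min(440,u-60)),max(0,min(330,v-45)); A=cv2.resize(a[y0:y0+90,x0:x0+120],(400,300),interpolation=cv2.INTER_CUBIC); print(x0,y0)
u,v=map(int,proj('side',tip)); x0,y0=u-60,v-45; B=cv2.resize(b[y0:y0+90,x0:x0+120],(400,300),interpolation=cv2.INTER_CUBIC); print(x0,y0)
cv2.imwrite('pics/c3.png',np.hstack([A,B])[...,::-1])
E
```

```text
t: 5.05
tool_pos: [576.1, 192.3, 192.1]
ee_rot: [-2.451, -1.962, 0.004]
ft_force: [-0.3, -0.6, -0.7]
width: 15.4
grasp_force: 45.0
t: 5.63
tool_pos: [585.5, 283.3, 163.2]
ee_rot: [2.455, 1.959, -0.003]
ft_force: [1.2, -0.8, -1.1]
width: 15.8
grasp_force: 45.0
5.6833 [586.0100018  283.48908492 163.96675521] [-0.35  0.82 -0.33  1.54  0.33  0.83 -1.03]
wrist tip (np.float64(280.7189816391415), np.float64(215.45678065084806)) well (np.float64(279.7571945710422), np.float64(201.8361814975375))
side tip (np.float64(216.97780740496682), np.float64(306.8196555627012)) well (np.float64(218.446710949404), np.float64(315.1095130378373))
220 170
156 261
```

View pics/c3.png

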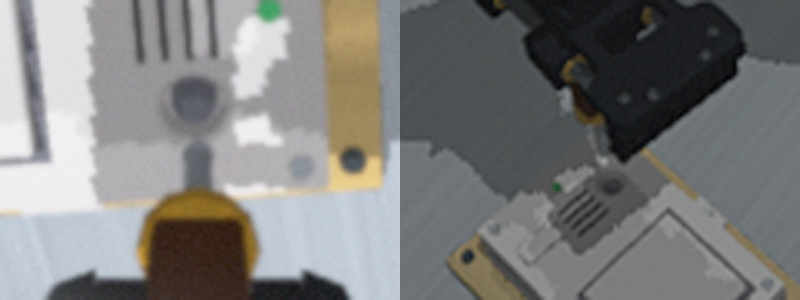

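Left: well at crop (194,104), tip at (198,148). The offset between them matches the prediction to within 0.5 mm. Pressing down.

```bash
python3 -m jog '[0,0,-0.2,0,0,0,0,0,-0.3,0,0,0,0,0,-0.35,0,0,0,0,0,-0.38,0,0,0,0,0,-0.39,0,0,0,0,0,-0.4,0,0,0]' && python3 -m jog '[0,0,-0.01,0,0,0,0,0,-0.015,0,0,0,0,0,-0.015,0,0,0,0,0,-0.015,0,0,0]'
```

```text
t: 6.28
tool_pos: [585.4, 284.3, 124.3]
ee_rot: [2.454, 1.96, -0.001]
ft_force: [-2.2, -2.5, 3.7]
width: 16.1
grasp_force: 45.0
t: 6.62
tool_pos: [585.6, 284.5, 122.6]
ee_rot: [2.454, 1.961, -0.0]
ft_force: [-2.3, -2.5, 5.1]
width: 15.7
grasp_force: 45.0
```

```bash
python3 -m jog '[0,0,-0.01,0,0,0,0,0,-0.02,0,0,0,0,0,-0.02,0,0,0]'; python3 -m jog '[0,0,-0.01,0,0,0,0,0,-0.01,0,0,0,0,0,-0.01,0,0,0]'
```

```text
t: 6.87
tool_pos: [585.8, 284.8, 121.7]
ee_rot: [2.454, 1.961, 0.001]
ft_force: [-3.0, -3.1, 12.0]
width: 15.6
grasp_force: 45.0
t: 7.12
tool_pos: [585.9, 284.9, 121.5]
ee_rot: [2.454, 1.96, 0.002]
ft_force: [-3.5, -4.3, 16.7]
width: 15.9
grasp_force: 45.0
```

The hard stop came at tip z ≈ 38 to 39 with 12 to 17 N, so the button is fully down. Hold, then release.

```bash
python3 -m jog '[0,0,0,0,0,0,0,0,0,0,0,0,0,0,0,0,0,0,0,0,0,0,0,0,0,0,0,0,0,0,0,0,0,0,0,0,0,0,0,0,0,0,0,0,0,0,0,0]' && python3 -m jog '[0,0,0.05,0,0,0,0,0,0.1,0,0,0,0,0,0.2,0,0,0,0,0,0.5,0,0,0,0,0,0.7,0,0,0,0,0,0.7,0,0,0]'
python3 - <<'E'
from h import *
c=cam('wrist'); a=vision.read_camera('wrist'); np.save('pics/w4.npy',a); s=arm.sense(); print(s['tool_pos'],s['ft_force'],s['width'])
b=vision.read_camera('top')
P=s['tool_pos']; tip=P-[0,0,83.7]; print('tip',proj('wrist',tip,c))
u,v=map(int,proj('wrist',tip,c)); A=cv2.resize(a[v-60:v+60,u-80:u+80],(400,300),interpolation=cv2.INTER_CUBIC); print(u-80,v-60)
B=cv2.resize(b[225:300,220:320],(400,300),interpolation=cv2.INTER_CUBIC)
cv2.imwrite('pics/c4.png',np.hstack([A,B])[...,::-1])
# remote key: bright square on the black case, top view (first picture)
t=np.load('pics/top0.npy'); g=t.max(2)
T=cam('top'); x0,y0,x1,y1=254,246,282,280
print(g[y0:y1,x0:x1][::2,::2])
E
```

```text
t: 7.78
tool_pos: [585.9, 284.9, 121.5]
ee_rot: [2.454, 1.96, 0.002]
ft_force: [-3.8, -3.5, 17.3]
width: 15.9
grasp_force: 45.0
t: 8.28
tool_pos: [588.2, 287.4, 194.0]
ee_rot: [2.454, 1.961, 0.016]
ft_force: [1.1, 0.2, -0.9]
width: 15.8
grasp_force: 45.0
[587.13157235 286.52272658 191.7932977 ] [-0.30664974 -0.35454865 -0.16937056] 15.592775319721557
tip (np.float64(278.1046245626218), np.float64(216.97899463802693))
198 156
[[131 132 128  89  52  36  38  45  51 131 129 129 129 130]
 [ 91  88  27  37  38  43  69  87  35 131 129 128 130 128]
 [ 30  38  37  44  69  86 101 100  69  48 133 130 130 130]
 [ 38  53  85  83 101  98  98  98  72  29 136 129 130 130]
 [ 65  97  99  99  99  99  99  98 103  73  68 132 131 131]
 [ 28  82  99  98 100  98  99  99 100  57  29 129 130 129]
 [ 78  62 103  99  99  99  98  99  99 100  54  89 130 128]
 [124  32  89  99 100 101 100  99  98 101  85  26 137 132]
 [119  44 101 101 100 100  99 101 103  87  99  36 131 132]
 [130 122  35  93 101 101  97  81  63  36  39  40  53 139]
 [132 120  33 101  96  71  63  38  40  41  40  40  36  93]
 [133 135 126  66  66  38  39  39  40  39  41  39  39  50]
 [129 129 117  28  41  41  41  40  52  39  41  40  40  30]
 [133 133 135  78  41  40  41  40  53  38  40  41  40  38]
 [134 132 132 122  31  41  41  40  41  42  41  40  39  34]
 [133 133 134 119  66  40  40  41  41  40  37  42  68 140]
 [133 133 132 134 125  36  42  41  38  40  85 125 141 135]]
```

View pics/c4.png

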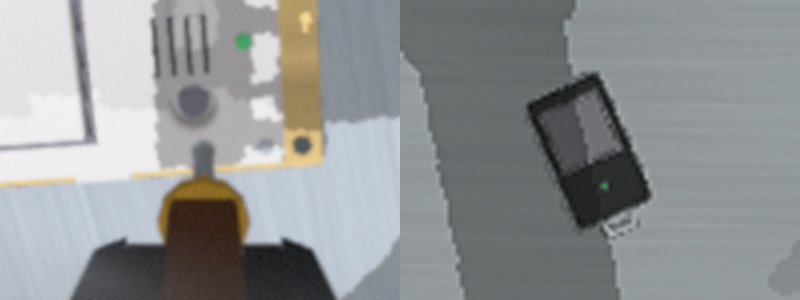

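The stylus is still straight, and the button has come back up (well at crop (194,101)). The remote's grey key is at (580,130), with the keyring lug at the lower right. Computing the key centre.

```bash
python3 - <<'E'
from h import *
T=cam('top'); t=np.load('pics/top0.npy'); g=t.max(2)[240:285,248:288]
m=((g>78)&(g<112)).astype(np.uint8); m=cv2.morphologyEx(m,cv2.MORPH_OPEN,np.ones((3,3),np.uint8))
c=max(cv2.findContours(m,0,1)[0],key=cv2.contourArea); r=cv2.minAreaRect(c); b=cv2.boxPoints(r)+[248,240]
P=np.array([onz('top',*q,23,T)[:2] for q in b]); print(b.round(1).tolist(),P.mean(0).round(1),np.linalg.norm(np.diff(P,axis=0),axis=1).round(1))
# case prediction: centre (495,13), +x axis away from lug
ax=np.array([521.3+541,51.1+8.])/2-np.array([468.3+449,-25+17.8])/2; ax/=np.linalg.norm(ax); print('from case',np.array([494.9,13])+12*ax)
E
```

```text
[[254.5, 253.5], [268.0, 247.7], [273.9, 261.5], [260.4, 267.3]] [505.3  19. ] [34.2 34.8 34.1]
from case [505.81328711  17.99000645]
```

```bash
python3 -m jog '[-0.1,-0.3,0,0,0,0,-0.2,-0.6,0,0,0,0,-0.27,-0.9,0,0,0,0]' >/dev/null && python3 -m jog '[-0.1,-0.35,0,0,0,0,-0.2,-0.7,0,0,0,0,-0.27,-0.9,0,0,0,0]' >/dev/null && python3 -m jog '[-0.1,-0.3,0,0,0,0,-0.2,-0.6,0,0,0,0,-0.26,-0.86,0,0,0,0,-0.26,-0.86,-0.3,0,0,0,-0.26,-0.86,-0.6,0,0,0,-0.26,-0.86,-0.7,0,0,0,-0.26,-0.86,-0.75,0,0,0,-0.26,-0.86,-0.77,0,0,0,-0.26,-0.86,-0.77,0,0,0]'
python3 - <<'E'
from h import *
s=arm.sense(); P=s['tool_pos']; c=cam('wrist'); a=vision.read_camera('wrist')
t=vision.read_camera('top'); print(P,s['ft_force']); tip=P-[0,0,83.7]; print(proj('wrist',tip,c),proj('wrist',[505.5,18.5,23],c))
u,v=map(int,proj('wrist',tip,c)); print(u-80,v-60); cv2.imwrite('pics/w5.png',cv2.resize(a[v-60:v+60,u-80:u+80,::-1],(560,420),interpolation=cv2.INTER_CUBIC))
E
```

```text
t: 9.63
tool_pos: [505.3, 19.1, 111.8]
ee_rot: [-2.453, -1.961, 0.001]
ft_force: [-0.2, 1.0, -0.8]
width: 15.7
grasp_force: 45.0
[505.31571931  19.11152963 111.80387101] [-0.15993189  0.99344949 -0.80130104]
(np.float64(280.0164317968379), np.float64(215.75872437599017)) (np.float64(280.4229509849511), np.float64(214.22092790553083))
200 155
```

View pics/w5.png

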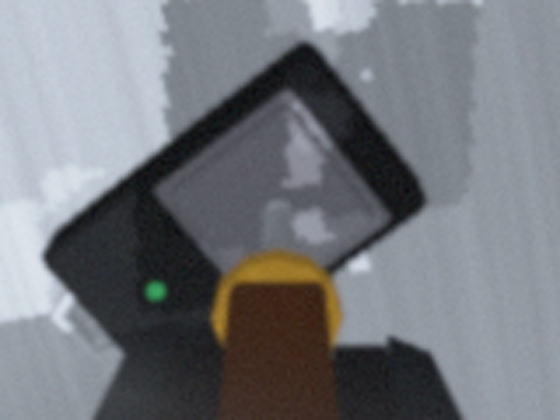

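The key corners are (155,190), (288,90) and (390,215), so its centre is about (273,203). The tip at (277,205) is centred. Pressing.

```bash
python3 -m jog '[0,0,-0.03,0,0,0,0,0,-0.05,0,0,0,0,0,-0.07,0,0,0,0,0,-0.08,0,0,0,0,0,-0.09,0,0,0]' && python3 -m jog '[0,0,-0.01,0,0,0,0,0,-0.02,0,0,0,0,0,-0.025,0,0,0,0,0,-0.025,0,0,0]'
```

```text
t: 10.15
tool_pos: [505.9, 18.9, 103.4]
ee_rot: [2.454, 1.961, 0.001]
ft_force: [0.1, -0.4, 1.1]
width: 15.8
grasp_force: 45.0
t: 10.48
tool_pos: [506.0, 18.9, 101.6]
ee_rot: [2.453, 1.961, 0.002]
ft_force: [-1.1, -0.2, 11.1]
width: 15.5
grasp_force: 45.0
```

```bash
python3 -m jog '[0,0,-0.005,0,0,0,0,0,-0.005,0,0,0,0,0,-0.005,0,0,0,0,0,-0.005,0,0,0,0,0,-0.005,0,0,0,0,0,-0.005,0,0,0,0,0,-0.005,0,0,0,0,0,-0.005,0,0,0,0,0,-0.005,0,0,0,0,0,-0.005,0,0,0,0,0,-0.005,0,0,0]' && python3 -m jog '[0,0,0.03,0,0,0,0,0,0.06,0,0,0,0,0,0.15,0,0,0,0,0,0.5,0,0,0,0,0,0.9,0,0,0,0,0,0.93,0,0,0,0,0,0.93,0,0,0]'
python3 - <<'E'
from h import *
s=arm.sense(); P=s['tool_pos']; c=cam('wrist'); b=vision.read_camera('side'); t=vision.read_camera('top'); np.save('pics/t6.npy',t); print(s['t'],P,s['ft_force'],s['width'])
T=cam('top'); g=t.max(2)[230:290,235:300]; m=(g<75).astype(np.uint8); k=max(cv2.findContours(m,0,1)[0],key=cv2.contourArea); r=cv2.minAreaRect(k); q=cv2.boxPoints(r)+[235,230]; print(q.round(1).tolist())
tip=P-[0,0,83.7]; u,v=map(int,proj('side',tip)); print(proj('side',tip),u-60,v-60)
B=cv2.resize(b[v-60:v+30,u-60:u+60],(400,300),interpolation=cv2.INTER_CUBIC)
A=cv2.resize(t[225:300,220:320],(400,300),interpolation=cv2.INTER_CUBIC)
cv2.imwrite('pics/c6.png',np.hstack([A,B])[...,::-1])
E
```

```text
t: 11.4
tool_pos: [506.0, 18.9, 101.5]
ee_rot: [2.453, 1.96, 0.002]
ft_force: [-2.3, 0.3, 14.6]
width: 16.2
grasp_force: 45.0
t: 11.98
tool_pos: [506.8, 18.9, 195.5]
ee_rot: [2.453, 1.959, 0.006]
ft_force: [-0.1, -0.5, -1.5]
width: 15.6
grasp_force: 45.0
11.9833 [506.76062036  18.91425898 195.47179003] [-0.08668573 -0.53819609 -1.48625694] 15.589510159039712
[[235.0, 230.0], [299.0, 230.0], [299.0, 289.0], [235.0, 289.0]]
(np.float64(324.3882501206177), np.float64(225.17823642662248)) 264 165
```

View pics/c6.png

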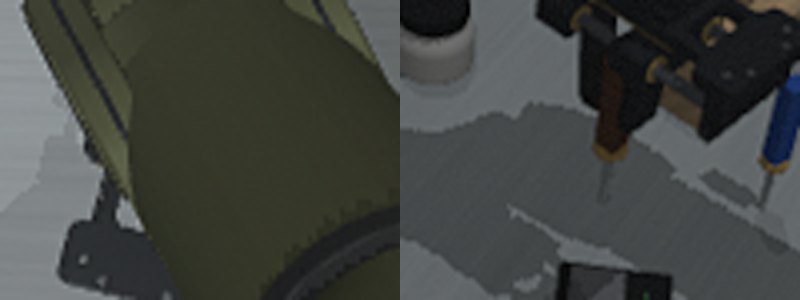

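Tip at side (324.6,225.9) against a predicted (324.4,225.2), so nothing has slipped. Returning to the stylus's own hole, which is now free and whose TCP pose I know exactly.

```bash
python3 -m jog '[0.05,-0.27,0,0,0,0,0.1,-0.55,0,0,0,0,0.15,-0.8,0,0,0,0]' >/dev/null && python3 -m jog '[0.05,-0.3,0,0,0,0,0.1,-0.6,0,0,0,0,0.15,-0.8,0,0,0,0]' >/dev/null && python3 -m jog '[0.06,-0.3,0,0,0,0,0.13,-0.6,0,0,0,0,0.13,-0.69,0,0,0,0,0.13,-0.69,0,0,0,0,0.13,-0.69,0,0,0,0,0.13,-0.69,-0.2,0,0,0,0.13,-0.69,-0.4,0,0,0,0.13,-0.69,-0.4,0,0,0,0.13,-0.69,-0.4,0,0,0]'
python3 - <<'E'
from h import *
s=arm.sense(); P=s['tool_pos']; c=cam('wrist'); a=vision.read_camera('wrist'); b=vision.read_camera('side'); print(P)
tip=P-[0,0,83.7]; u,v=map(int,proj('wrist',tip,c)); print(u,v)
A=cv2.resize(a[v-60:v+60,u-80:u+80],(400,300),interpolation=cv2.INTER_CUBIC)
u,v=map(int,proj('side',tip)); B=cv2.resize(b[v-30:v+30,u-40:u+40],(400,300),interpolation=cv2.INTER_CUBIC)
cv2.imwrite('pics/c7.png',np.hstack([A,B])[...,::-1])
E
```

```text
t: 13.33
tool_pos: [547.6, -207.7, 152.4]
ee_rot: [-2.448, -1.963, 0.002]
ft_force: [-0.2, -0.1, -0.1]
width: 15.7
grasp_force: 45.0
[ 547.60830357 -207.71508658  152.41161884]
280 215
```

View pics/c7.png

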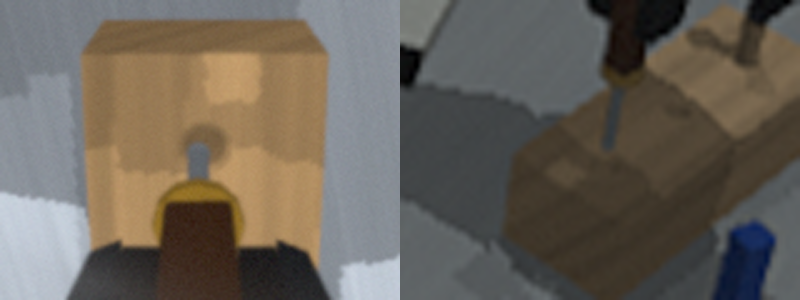

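The tip at (199,152) is just in front of the hole at (204,142), and the arm is still settling (2.5 mm lag). I'll cast the hole pixel onto z=60 once it has settled.

```bash
python3 -m jog '[0,0,0,0,0,0,0,0,0,0,0,0,0,0,0,0,0,0,0,0,0,0,0,0]'
python3 - <<'E'
from h import *
s=arm.sense(); P=s['tool_pos']; c=cam('wrist'); a=vision.read_camera('wrist'); tip=P-[0,0,83.7]; print('tip',tip.round(1))
u,v=proj('wrist',tip,c); x0,y0=int(u)-30,int(v)-25; g=cv2.cvtColor(a,cv2.COLOR_RGB2HSV)[y0:y0+45,x0:x0+60].astype(int)
A=cv2.resize(a[y0:y0+45,x0:x0+60],(800,600),interpolation=cv2.INTER_CUBIC); cv2.imwrite('pics/c8.png',A[...,::-1]); print(x0,y0,u,v)
for q in([548.5,-210.2,60],[548.3,-209.4,60],[548.3,-204,60]): print(q,((np.array(proj('wrist',q,c))-[x0,y0])*800/60).round(0))
E
```

```text
t: 13.77
tool_pos: [548.7, -210.3, 153.8]
ee_rot: [2.454, 1.961, 0.001]
ft_force: [-0.3, 0.1, -2.0]
width: 15.7
grasp_force: 45.0
tip [ 548.7 -210.3   70.1]
249 190 279.8858807228173 215.74753712748725
[548.5, -210.2, 60] [407. 285.]
[548.3, -209.4, 60] [401. 273.]
[548.3, -204, 60] [380. 186.]
```

View pics/c8.png

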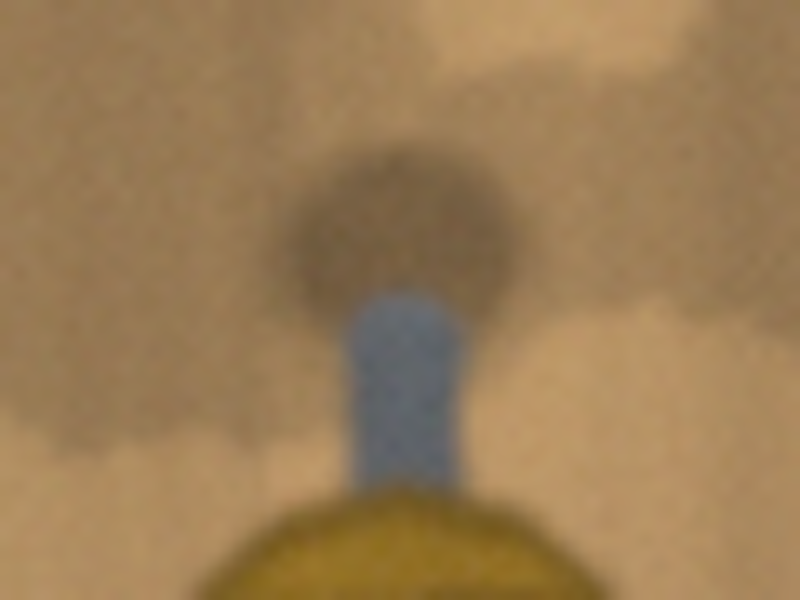

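The hole centre is at (403,250), while my target maps to (407,285), so it is about 2 mm along the block's +y. I'll shift by that and insert.

```bash
python3 -m jog '[0.004,0.02,-0.05,0,0,0,0.004,0.02,-0.1,0,0,0,0.004,0.02,-0.2,0,0,0,0.004,0.02,-0.3,0,0,0]' && python3 -m jog '[0,0,-0.12,0,0,0,0,0,-0.22,0,0,0,0,0,-0.26,0,0,0,0,0,-0.28,0,0,0,0,0,-0.28,0,0,0]'
```

```text
t: 14.15
tool_pos: [548.8, -208.2, 122.3]
ee_rot: [-2.454, -1.961, -0.0]
ft_force: [-0.4, -0.2, -1.7]
width: 15.5
grasp_force: 45.0
t: 14.57
tool_pos: [548.7, -208.1, 94.6]
ee_rot: [-2.453, -1.961, 0.001]
ft_force: [1.3, -0.1, -0.7]
width: 15.8
grasp_force: 45.0
```

```bash
python3 -m jog '[0,0,-0.01,0,0,0,0,0,-0.02,0,0,0,0,0,-0.02,0,0,0,0,0,-0.02,0,0,0]'
```

```text
t: 14.9
tool_pos: [549.2, -208.3, 93.7]
ee_rot: [2.454, 1.961, 0.001]
ft_force: [0.1, 0.5, 0.3]
width: 15.6
grasp_force: 45.0
```

```bash
python3 -m jog '[0,0,-0.01,0,0,0,0,0,-0.01,0,0,0,0,0,-0.01,0,0,0]'; 
```

```text
t: 15.15
tool_pos: [549.3, -208.3, 93.6]
ee_rot: [2.453, 1.96, 0.001]
ft_force: [-2.3, 0.3, 8.0]
width: 15.8
grasp_force: 45.0
```

The collar is down on the wood (8 N contact). Releasing gently and withdrawing straight up.

```bash
python3 -m jog '[0,0,0,0,0,0,0,0,0,0,0,0,0,0,0,0,0,0]' - 5 && python3 -m jog '[0,0,0,0,0,0,0,0,0,0,0,0,0,0,0,0,0,0,0,0,0,0,0,0,0,0,0,0,0,0,0,0,0,0,0,0,0,0,0,0,0,0,0,0,0,0,0,0]' 0 && python3 -m jog '[0,0,0.2,0,0,0,0,0,0.5,0,0,0,0,0,0.9,0,0,0,0,0,1,0,0,0]' && python3 -m jog '[0,0,0.3,0,0,0,0,-0.2,0.5,0,0,0,0,-0.6,0.5,0,0,0,0,-1,0.5,0,0,0,0,-1,0.5,0,0,0,0,-1,0.5,0,0,0]'
python3 - <<'E'
from h import *
s=arm.sense(); c=cam('wrist'); a=vision.read_camera('side'); t=vision.read_camera('top'); print(s['t'],s['tool_pos'],s['width'])
A=cv2.resize(a[110:200,300:420],(400,300),interpolation=cv2.INTER_CUBIC); B=cv2.resize(t[180:300,80:300],(550,300),interpolation=cv2.INTER_CUBIC)[:,150:]
cv2.imwrite('pics/c9.png',np.hstack([A,B])[...,::-1])
t0=np.load('pics/top0.npy')
for im in(t0,t):
    g=im.max(2)[230:290,235:300]; m=(g<60).astype(np.uint8); k=max(cv2.findContours(m,0,1)[0],key=cv2.contourArea); print(cv2.minAreaRect(k))
E
```

```text
t: 15.4
tool_pos: [549.3, -208.3, 93.5]
ee_rot: [2.453, 1.961, 0.001]
ft_force: [-1.2, -0.1, 7.7]
width: 16.1
grasp_force: 5.0
t: 16.07
tool_pos: [548.9, -208.2, 92.2]
ee_rot: [-2.454, -1.961, -0.0]
ft_force: [-0.4, -0.5, 0.5]
width: 43.8
grasp_force: 0.0
t: 16.4
tool_pos: [551.8, -208.5, 197.3]
ee_rot: [2.449, 1.957, 0.008]
ft_force: [0.9, -0.2, -0.6]
width: 44.2
grasp_force: 0.0
t: 16.9
tool_pos: [547.5, -311.8, 241.4]
ee_rot: [2.46, 1.953, -0.003]
ft_force: [0.1, -0.2, -0.4]
width: 44.4
grasp_force: 0.0
16.9 [ 547.53338868 -311.82654795  241.44891991] 44.38443642026211
((31.78866195678711, 32.14948654174805), (34.217166900634766, 19.596181869506836), 66.03751373291016)
((31.78866195678711, 32.14948654174805), (34.217166900634766, 19.596181869506836), 66.03751373291016)
```

View pics/c9.png

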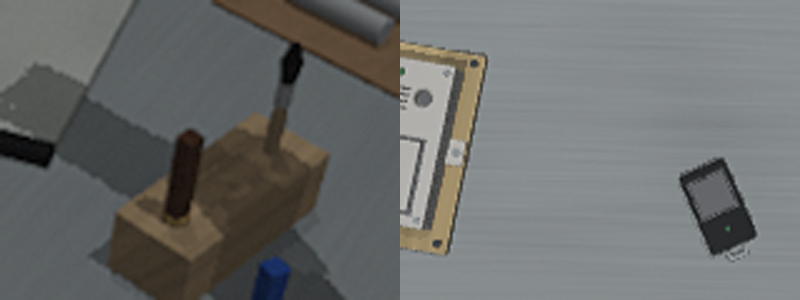

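The stylus stands upright at (180,175) with its collar down on the wood, the brush is untouched, and the remote's outline is identical to the first picture. Handing in.

```bash
python3 -c "
from station import arm; print(arm.sign_off())"
```

```text
the job is handed in; nothing more can be done
None
```

The job is handed in at about 17 s of the 67 s allowed: the learn button and then the remote key were each pressed to the stop for about a second, and the stylus is back upright in its own hole with its collar on the wood. The remote has not moved.

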